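# Draw the domino rack out from under the chess tray

## Robot

A 6-joint arm with a two-finger parallel gripper is mounted at the origin on the work surface. World frame = base frame: x ahead of the robot, y to its left, z up, the work surface at z = 0. Lengths are in mm, angles in rad, forces in N, time in s.
With the tool pointing down it reaches from about 250 to 775 mm from the base axis. Payload 4 kg.
Tool frame: the origin (TCP) lies at the very end of the fingers, on their centre line; the grasp point (between the pads) lies 19 mm behind it (r.grasp_offset is the distance from the TCP to the grasp point, in mm); x points along the fingers, y is the direction in which the jaws open and shut, and the axes are right-handed (so a half turn about x gives the same grasp; the last joint's range is limited). The gripper opens to 94 mm and grips with 3 to 60 N. Pads are 16 mm wide; open, the fingers measure 119 mm over their backs; the gripper's body (75 mm by 177 mm) begins 78 mm behind the grasp point.
Start: joints at [1.006, 0.087, 1.371, -0, 1.684, -0.103], TCP at [245.07, 492.403, 205.506] pointing down, gripper open.
Joint ranges: [-3.1, 3.1], [-0.76, 2.03], [0.27, 2.55], [-1.08, 4.22], [0.17, 2.65], [-2.57, 2.57]. Speed limits (rad/s): [2.79, 2.79, 3.14, 3.14, 3.14, 3.14].

## Interface

Orientations are given as a unit quaternion [x, y, z, w].
In Python, from station import r gives the robot as it stands. Calls block until the motion is done:
- r.move_ptp(position, orientation): joint-space move of the TCP to a pose.
- r.move_l(position, max_speed=150, rot=None): straight line of the TCP; rot=None keeps the orientation; max_speed is the mean speed in mm/s.
- r.move_joints(angles): joint-space move.
- r.set_gripper(opening, force=None): finger opening in mm; force is the grip in N (None keeps the last); returns when the fingers have stopped.
- r.pause(seconds).
- r.solve_ik(position, orientation): joint angles nearest the present ones, or None.
- r.read_state(): the state.
- r.read_camera(name): name is "scene" or "top" or "wrist"; returns a dict with "img" (400x640x3 uint8, red, green, blue), "mtx" (3x3 intrinsics, pixels), "k1" (the pictures are not rectified: a ray, as slopes to the right and down, at radius r is drawn at 1 + k1 r^2 times it, then the intrinsics apply), "world_to_cam" (4x4, takes a point from world to camera coordinates). Camera axes: x right, y up, looking along -z (the intrinsics and any distortion apply to the point x, -y, -z); pixel columns grow to the right and rows downward; lengths in mm; the calibration is good to about 2 mm. A picture is of the moment at which its call begins. There is no depth.
A pose or a line that the arm cannot do raises r.PlanningError and nothing moves.
- r.close_job(): hands the job in, once; it reports no verdict.
The state is a dict: "time_s": time; "qpos": joint angles; "qvel": joint speeds; "joint_efforts": joint torques, N m; "tcp_pos": TCP position; "tcp_rot": TCP orientation; "force": force on the tool from outside, world axes, zero at the start; "torque": the same for the moment, N m; "opening": finger opening in mm.
Only numpy, scipy, OpenCV 4.12 (cv2) and the standard library are available. Lean on these libraries where they do the work, as an engineer would, in place of code of your own. Each camera call takes 0.05 s, during which the arm holds its last target.

## Task

Chess is packed away, dominoes are next: slide the loaded tray fully home against the tall end board of the games chest and leave it there. Then take the walnut domino rack lying in the chest, tilt it out end first through the opening beside the tray without forcing it against chest or tray, and finish holding it still in the gripper, the whole rack higher than the grip board of the tray and clear of the chest and the small things around it. Leave the other things on the shelf where they stand.

Things in the scene. Friction and masses are not known exactly. Their poses are not given: they have to be found in the camera images.
- chest: open-topped beech games chest, fixed to the shelf, 160 (its x) x 360 (its y) mm outside, 10 mm walls, floor 8 mm thick lined with green felt, rim 76 mm high with brass strips; its end board at +y is taller, 112 mm. Inside 140 x 340 mm. Origin under its centre on the shelf, z up, y along its length towards the tall end board.
- tray (a joint): slide of the medium-brown wooden tray along the chest's y on its rims: metres from home; 0 = home, touching the tall end board (+y); grows as the tray moves towards the chest's -y end, at most 0.185. It stays where it is left; about 2 N slides it; it cannot be lifted off.
- tray_edge (a point): middle of the tray's lower edge at its -y end, 72 mm above the shelf: the edge the rack passes under. The tray is 150 mm long (y), 148 mm wide with its flanges, walls' top 106 mm above the shelf, packed with fixed draughts and pawns below 103 mm. At home this edge is at the chest's y +0.020, so the opening, to the low end wall at y -0.170, is 190 mm long.
- tray_grip (a point): centre of the top edge of the tray's grip board, 132 mm above the shelf: the board stands upright along the middle of the tray, 12 mm thick (across the chest's x), 100 mm long (chest's y), and rises 26 mm above the tray's walls. Axes as the chest's.
- rack: loose walnut domino rack, a straight bar with two shallow grooves along its top, 34 (its x) x 300 (its y) x 22 mm high, 100 to 200 g, lying on the chest's floor (underside 8 mm above the shelf) roughly along the chest, partly under the tray. Origin under its centre; y along its length, within a few degrees of the chest's y; centre of mass at its middle.
- rack_out (a point): middle of the rack's end face at its -y end (the end that comes out first, at the chest's low end), 11 mm above the underside
- rack_in (a point): middle of the rack's end face at its +y end (under the tray when the tray is home)
- bead_jar: clear screw-top jar of blue glass beads, white lid, 74 mm across, 113 mm tall; origin under its centre; a bystander
- hourglass: sand timer in a red plastic stand, 68 mm across, 120 mm tall; origin under its centre; a bystander
- bell: steel counter bell with a press plunger, 86 mm across, 60 mm tall; origin under its centre; a bystander
- knight: beech chess knight, 34 mm across, 62 mm tall; origin under its centre; a bystander
- card_box: navy box of playing cards lying flat, 64 x 92 x 20 mm; origin under its centre; a bystander
- dice_cup: brown dice cup standing mouth up, 72 mm across, 90 mm tall; origin under its centre; a bystander

How it is judged:
By the outcome, as a careful person would: the job done as asked, in the order asked, and still so for the second after the job is handed in, while the arm keeps its last pose, push and grip.
It also fails if it takes over 51 s, if anything falls off the work surface, if the arm or the gripper's body presses on something with over 40 N, if the wrist force passes 120 N, or if a joint passes its speed limit or range.

## Working session

There is one attempt and no reset: what is moved stays moved. The work goes in short steps, each a Python script; the robot and the scene stay as the last script left them, time stands still between calls to the robot, and variables do not carry over. Pictures are saved under pics/ and viewed, and the job is handed in when it is done.

```bash
ls; mkdir -p pics; python3 - <<'E'
from station import r
import cv2
for n in ["scene","top","wrist"]:
    c=r.read_camera(n); cv2.imwrite(f"pics/{n}0.png",c["img"][:,:,::-1]); print(n,c["mtx"].tolist(),c["k1"],c["world_to_cam"].round(3).tolist())
s=r.read_state();print(s["time_s"],s["tcp_rot"],s["force"],r.grasp_offset)
E
```

```text
pics
scene [[412.6744404785313, 0.0, 321.4188609647645], [0.0, 412.6744404785313, 202.70306247050584], [0.0, 0.0, 1.0]] -0.07268769468989675 [[0.323, 0.946, 0.005, -137.383], [-0.642, 0.215, 0.736, 218.593], [0.695, -0.241, 0.677, -1417.111], [0.0, 0.0, 0.0, 1.0]]
top [[418.0986461057516, 0.0, 321.04847618893155], [0.0, 418.0986461057516, 200.5243863668887], [0.0, 0.0, 1.0]] 0.01555612077743966 [[-0.02, -1.0, -0.001, 21.293], [0.992, -0.02, 0.127, -482.146], [-0.127, 0.001, 0.992, -1377.309], [0.0, 0.0, 0.0, 1.0]]
wrist [[287.7890669773748, 0.0, 318.8172024414044], [0.0, 287.7890669773748, 201.98554839985755], [0.0, 0.0, 1.0]] -0.04438962125186248 [[0.446, 0.895, -0.002, -550.149], [-0.866, 0.431, -0.253, 25.862], [-0.226, 0.115, 0.967, -392.181], [0.0, 0.0, 0.0, 1.0]]
0.15 [ 0.16128532  0.68851301 -0.16236813  0.68816674] [ 0.62074602  0.21961979 -1.01872161] 18.8
```

View pics/scene0.png

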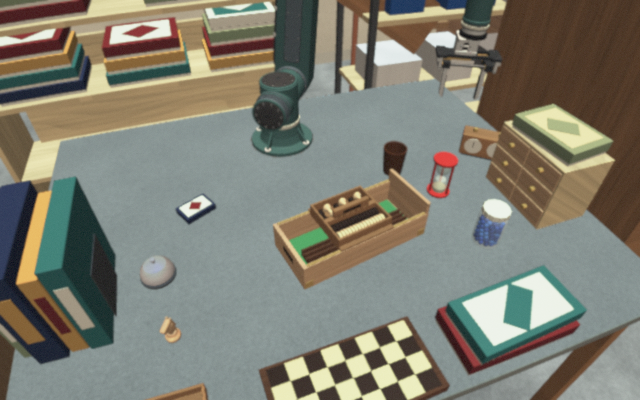

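View pics/top0.png

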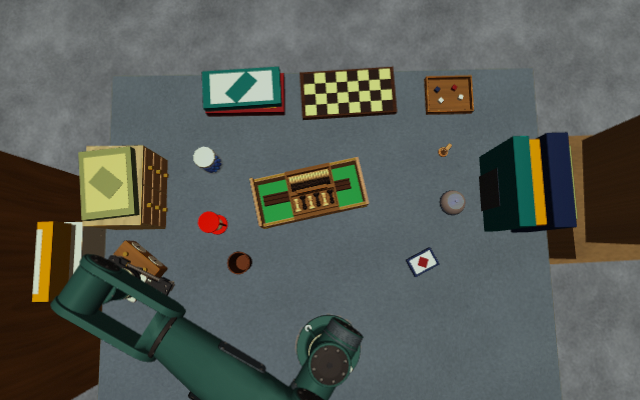

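View pics/wrist0.png

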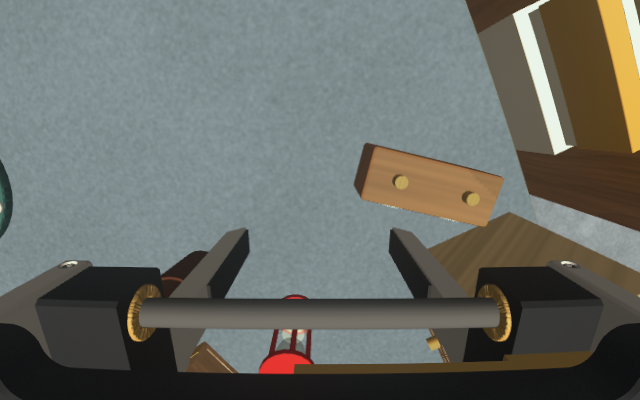

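The chest's tall end is at left in top view, near (255,200), with the low end at (365,180). The tray sits mid-chest at about (310,188), with the dark rack under it and visible on both sides. I'll zoom in to pick out the features.

```bash
cat > h.py <<'E'
import numpy as np, cv2
def ray(c,u,v):
    K=np.array(c["mtx"]);p=cv2.undistortPoints(np.array([[[u,v]]],float),K,np.array([c["k1"],0,0,0,0],float))[0,0] if 0 else None
    d=np.array([(u-K[0,2])/K[0,0],(v-K[1,2])/K[1,1]]);s=d.copy()
    for _ in range(30): s=d/(1+c["k1"]*(s@s))
    M=np.array(c["world_to_cam"]);R=M[:3,:3];o=-R.T@M[:3,3]
    return o,R.T@np.array([s[0],-s[1],-1.0])
def onz(c,u,v,z):
    o,d=ray(c,u,v);return (o+d*(z-o[2])/d[2])
def proj(c,P):
    M=np.array(c["world_to_cam"]);q=M[:3,:3]@np.array(P,float)+M[:3,3]
    s=np.array([q[0],-q[1]])/-q[2];s=s*(1+c["k1"]*(s@s));K=np.array(c["mtx"])
    return np.array([K[0,0]*s[0]+K[0,2],K[1,1]*s[1]+K[1,2]])
def zoom(img,x0,y0,x1,y1,f,name):
    z=cv2.resize(img[y0:y1,x0:x1,::-1],None,fx=f,fy=f,interpolation=cv2.INTER_CUBIC)
    for x in range((x0//10+1)*10,x1,10): cv2.putText(z,str(x),(int((x-x0)*f),8),0,.3,(255,255,255),1);cv2.line(z,(int((x+.5-x0)*f),10),(int((x+.5-x0)*f),14),(255,255,255),1)
    for y in range((y0//10+1)*10,y1,10): cv2.putText(z,str(y),(0,int((y+.5-y0)*f)),0,.3,(255,255,255),1)
    cv2.imwrite("pics/"+name,z)
E
python3 - <<'E'
from station import r
from h import *
import pickle
c=r.read_camera("top");zoom(c["img"],240,145,380,240,5.7,"t1.png");pickle.dump(c,open("top0.pkl","wb"))
c=r.read_camera("scene");zoom(c["img"],265,160,435,290,4.6,"s1.png");pickle.dump(c,open("scene0.pkl","wb"))
E
```

```text
(no output)
```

View pics/t1.png

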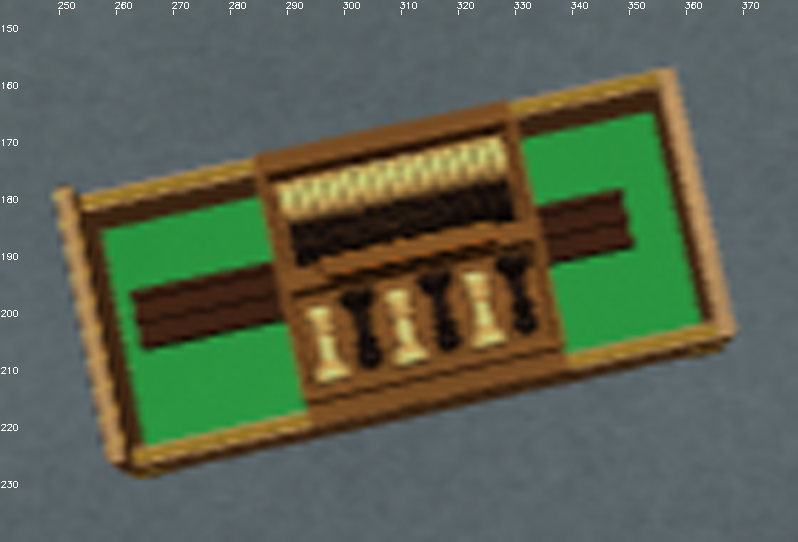

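View pics/s1.png

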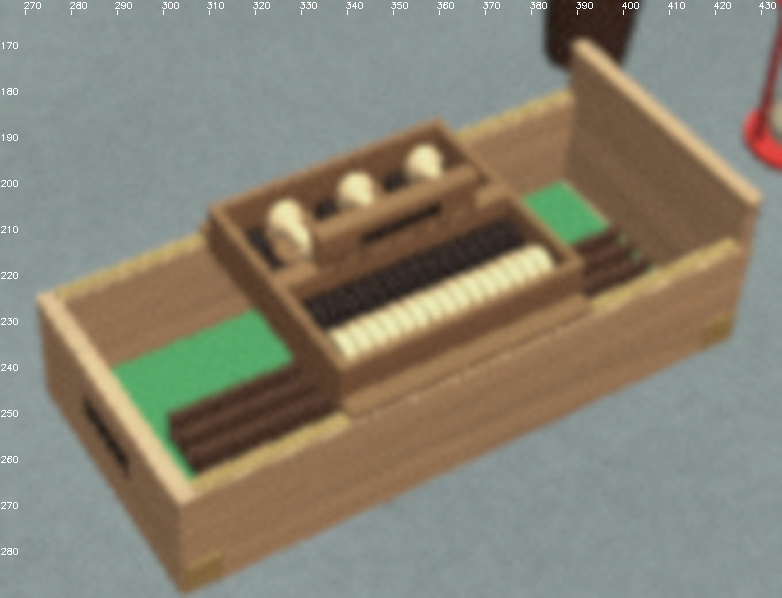

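```bash
cat > m.py <<'E'
from h import *
import pickle
t=pickle.load(open("top0.pkl","rb"));s=pickle.load(open("scene0.pkl","rb"))
T=lambda X,Y,z:onz(t,240+X/5.7-.5+.09,145+Y/5.7-.5+.09,z)
S=lambda X,Y,z:onz(s,265+X/4.6-.5+.1,160+Y/4.6-.5+.1,z)
print("cam",ray(t,0,0)[0],ray(s,0,0)[0])
for n,f,a in [("low+x rim",T,(675,68,76)),("low-x rim",T,(735,332,76)),("tall+x",T,(55,190,112)),("tall-x",T,(112,462,112)),
 ("S low-x",S,(40,297,76)),("S low+x",S,(183,497,76)),("S tall-x",S,(577,40,112)),("S tall+x",S,(760,203,112)),("S bottom low+x",S,(187,592,0)),
 ("rack out +x",T,(623,190,30)),("rack out -x",T,(633,248,30)),("rack in +x",T,(132,292,30)),("rack in -x",T,(147,350,30)),
 ("S rack out -x",S,(170,412,30)),("S rack out +x",S,(190,460,30)),
 ("tray low +x top",T,(512,103,76)),("tray low -x top",T,(565,355,76)),("tray tall+x",T,(258,155,76)),("tray tall -x",T,(310,415,76)),
 ("S tray wall top low-x",S,(212,210,106)),("S low+x",S,(340,366,106)),("S tall+x",S,(583,265,106)),("S tall-x",S,(440,123,106)),
 ("grip low T",T,(533,242,132)),("grip tall T",T,(318,275,132)),("S grip low",S,(315,240,132)),("S grip tall",S,(478,172,132))]:
    print(n,f(*a).round(1))
E
python3 m.py
```

```text
cam [ 304.30331763   13.63078163 1427.27415116] [1169.86929612 -258.05535069  799.79556553]
low+x rim [ 620.7 -113.1   76. ]
low-x rim [ 466.  -142.6   76. ]
tall+x [549.4 239.6 112. ]
tall-x [396.3 207.9 112. ]
S low-x [ 463.1 -137.8   76. ]
S low+x [ 616.  -105.1   76. ]
S tall-x [392.5 207.7 112. ]
S tall+x [552.6 239.2 112. ]
S bottom low+x [ 617.  -105.2    0. ]
rack out +x [557.9 -84.2  30. ]
rack out -x [522.9 -89.1  30. ]
rack in +x [502.5 208.1  30. ]
rack in -x [467.7 199.3  30. ]
S rack out -x [523.8 -85.1  30. ]
S rack out +x [558.7 -84.8  30. ]
tray low +x top [601.9 -18.2  76. ]
tray low -x top [454.7 -45.2  76. ]
tray tall+x [574.3 128.9  76. ]
tray tall -x [423.3 100.6  76. ]
S tray wall top low-x [458.2 -39.6 106. ]
S low+x [585.6 -14.2 106. ]
S tall+x [559.7 131.  106. ]
S tall-x [430.5 104.4 106. ]
grip low T [511.4 -26.7 132. ]
grip tall T [495.4  91.7 132. ]
S grip low [522.7  -5.  132. ]
S grip tall [501.5  94.4 132. ]
```

Reading the picture: the low-end corners are near top-view px (358,157) and (369,203), and the rack ends show at (350,183) and (264,200). The chest centre is about (507,49) with yaw about 11°. The tray is about 100 mm from home, and the rack centre is about (513,59). Next I'll plan the tilt path in 2D and check IK.

```bash
cat >> h.py <<'E'
from scipy.spatial.transform import Rotation as Ro
PSI=np.deg2rad(11.1); C0=np.array([507.0,49.3,0])
EX=np.array([np.cos(PSI),np.sin(PSI),0]);EY=np.array([-np.sin(PSI),np.cos(PSI),0]);EZ=np.array([0,0,1.])
def W(x,y,z): return C0+EX*x+EY*y+EZ*z
def L(P): d=np.array(P,float)-C0; return np.array([d@EX,d@EY,d[2]])
def quat(th,sgn=1,psi=PSI):   # tool axis perpendicular to a rack tilted by th (out end up)
    ex=np.array([np.cos(psi),np.sin(psi),0]);ey=np.array([-np.sin(psi),np.cos(psi),0])
    x=-(np.sin(th)*ey+np.cos(th)*EZ); y=sgn*ex; z=np.cross(x,y)
    return Ro.from_matrix(np.stack([x,y,z],1)).as_quat()
E
cat > plan.py <<'E'
from h import *
def sd_box(p,lo,hi):
    c=(lo+hi)/2;h=(hi-lo)/2;q=np.abs(p-c)-h
    return np.hypot(*np.maximum(q,0).T)+np.minimum(q.max(1),0)
u=np.linspace(0,300,151)
def pts(yi,zi,th):
    t=np.array([-np.cos(th),np.sin(th)]);n=np.array([np.sin(th),np.cos(th)])
    b=np.array([yi,zi])+u[:,None]*t
    e=np.array([yi,zi])+np.array([0,11,22])[:,None]*n
    return np.vstack([b,b+22*n,e])
B=[((20,72),(170,140)),((-180,-50),(-170,76)),((-180,-50),(180,8)),((170,-50),(180,112))]
B=[(np.array(a,float),np.array(b,float)) for a,b in B]
def clr(yi,zi,th):
    P=pts(yi,zi,th);return min(sd_box(P,a,b).min() for a,b in B)
if __name__=="__main__":
    for yi in range(158,-90,-12):
        best=max(((clr(yi,zi,np.deg2rad(th)),th,zi) for th in range(0,62,2) for zi in range(8,60,3)),key=lambda a:a[0])
        print(yi,[round(float(v),1) for v in best])
E
python3 plan.py; python3 - <<'E'
from station import r
from h import *
print(Ro.from_quat(r.read_state()["tcp_rot"]).as_matrix().round(2).tolist())
for sg in (1,-1):
    for p in [(0,-105,84),(0,-105,200),(0,12,84),(7,-60,10)]:
        q=r.solve_ik(W(*p),quat(0,sg));print(sg,p,None if q is None else np.round(q,2))
    for th in (10,20,30,40,50):
        q=r.solve_ik(W(7,-130,120+th*4),quat(np.deg2rad(th),sg));print(sg,th,None if q is None else np.round(q,2))
E
```

```text
158 [12.0, 0.0, 20.0]
146 [16.2, 2.0, 26.0]
134 [8.6, 10.0, 17.0]
122 [6.7, 14.0, 17.0]
110 [9.0, 14.0, 17.0]
98 [9.6, 14.0, 20.0]
86 [9.8, 16.0, 20.0]
74 [12.0, 16.0, 20.0]
62 [13.0, 16.0, 23.0]
50 [15.0, 18.0, 23.0]
38 [16.2, 18.0, 26.0]
26 [18.0, 20.0, 26.0]
14 [20.1, 22.0, 29.0]
2 [21.9, 22.0, 32.0]
-10 [27.0, 24.0, 35.0]
-22 [34.5, 20.0, 59.0]
-34 [44.3, 26.0, 59.0]
-46 [51.0, 32.0, 59.0]
-58 [51.0, 36.0, 59.0]
-70 [51.0, 40.0, 59.0]
-82 [51.0, 46.0, 59.0]
[[-0.0, 0.45, 0.9], [-0.0, 0.9, -0.45], [-1.0, -0.0, -0.0]]
1 (0, -105, 84) [-0.21  0.1   1.6  -0.    1.44 -0.4 ]
1 (0, -105, 200) [-0.21  0.04  1.43 -0.    1.67 -0.4 ]
1 (0, 12, 84) [ 0.01  0.05  1.65 -0.    1.44 -0.18]
1 (7, -60, 10) [-0.12  0.16  1.69 -0.    1.29 -0.32]
1 10 [-0.14  0.05  1.51 -0.16  1.52 -0.33]
1 20 [-0.03  0.02  1.49 -0.34  1.55 -0.23]
1 30 [ 0.08  0.01  1.48 -0.52  1.59 -0.14]
1 40 [ 0.17  0.01  1.46 -0.7   1.63 -0.08]
1 50 [ 0.26  0.03  1.46 -0.88  1.68 -0.03]
-1 (0, -105, 84) None
-1 (0, -105, 200) None
-1 (0, 12, 84) None
-1 (7, -60, 10) None
-1 10 None
-1 20 None
-1 30 None
-1 40 None
-1 50 None
```

IK works with sgn=+1, and the tilt path has at least 6.7 mm of clearance throughout. Now I'll push the tray home.

```bash
python3 - <<'E'
from station import r
from h import *
r.set_gripper(0,20)
r.move_ptp(W(0,-112,210),quat(0))
r.move_l(W(0,-112,84),200)
f0=r.read_state()["force"]
def step(y,v):
    r.move_l(W(0,y,84),v); s=r.read_state(); f=(s["force"]-f0)@EY; print(round(y,1),L(s["tcp_pos"]).round(1),round(f,2)); return f
for y in (-85,-40,-5): step(y,60)
y=-5
while y<30:
    y+=2 if y<6 else 1
    if step(y,25)<-9: break
c=r.read_camera("top");zoom(c["img"],240,145,380,240,5.7,"t2.png")
print(r.read_state()["time_s"],r.read_state()["opening"])
E
```

```text
-85 [ -0.1 -84.4  84. ] -0.34
-40 [  0.4 -39.5  84.3] -0.84
-5 [-0.2 -4.2 83.8] -0.86
-3 [-0.1 -2.9 83.8] -1.64
-1 [-0.1 -1.2 83.9] -2.33
1 [-0.1  1.1 83.9] -2.64
3 [-0.1  3.3 83.9] -2.12
5 [-0.   5.3 84. ] -2.61
7 [-0.1  7.3 84. ] -2.61
8 [-0.   8.1 84. ] -2.95
9 [-0.   9.1 84. ] -2.29
10 [-0.  10.1 84. ] -2.66
11 [-0.  11.1 84. ] -2.38
12 [-0.1 11.8 84. ] -3.31
13 [-0.  11.8 84. ] -6.5
14 [-0.  11.8 84.1] -7.36
15 [-0.  11.8 84.1] -12.08
10.4583 0.4092987481117294
```

View pics/t2.png

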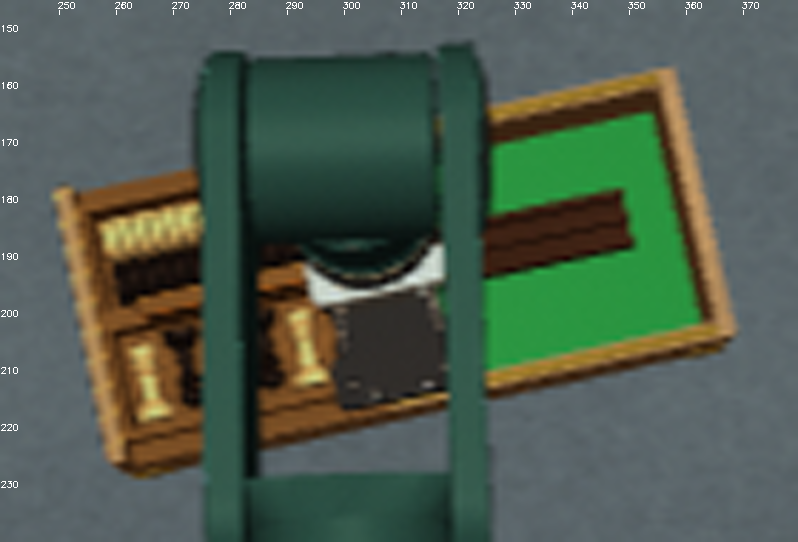

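The tray is against the tall end board: the force rose to 12 N and the motion stopped with the finger face at y≈20, as expected. The rack's out end hasn't moved (px 350,183). I'll back off and use the wrist view to refine the rack's position.

```bash
python3 - <<'E'
from station import r
from h import *
import pickle
r.move_l(W(0,-10,84),100)
r.move_l(W(5,-75,140),200)
r.set_gripper(64)
c=r.read_camera("wrist");cv2.imwrite("pics/w3.png",c["img"][:,:,::-1]);pickle.dump(c,open("w3.pkl","wb"))
c=r.read_camera("top");zoom(c["img"],240,145,380,240,5.7,"t3.png")
print(r.read_state()["time_s"],r.read_state()["opening"],L(r.read_state()["tcp_pos"]))
E
```

```text
12.6167 64.00753755238341 [  5.01077491 -75.01812104 140.00324606]
```

View pics/w3.png

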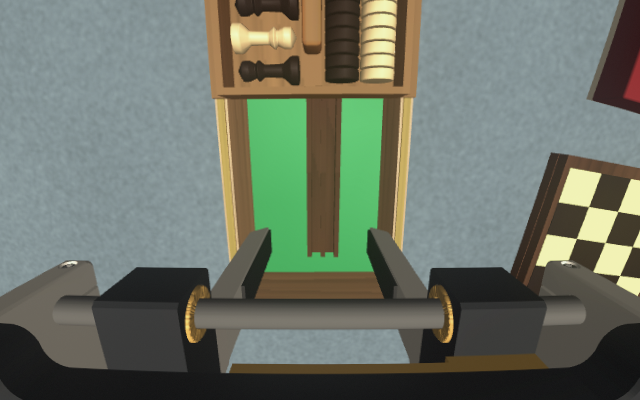

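View pics/t3.png

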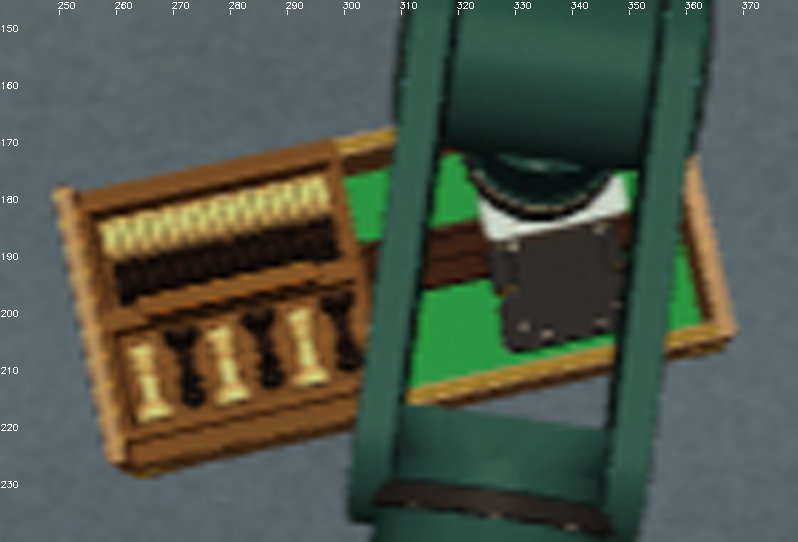

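The tray is home and stays put. The wrist view shows the rack's top edges at (306,98)→(308,253) and (341,98)→(338,253).

```bash
python3 - <<'E'
from h import *
import pickle
c=pickle.load(open("w3.pkl","rb"))
for n,u,v,z in [("rl",306.5,100,30),("rl",307.5,250,30),("rr",341,100,30),("rr",338.5,250,30),("outend",323,253,30),("feltL",255,265,8),("feltR",384,200,8),("felt end",320,272,8),("feltL",248,105,8),("feltR",386,105,8),("rimL",217,100,76),("rimL",231,240,76),("rimR",412,100,76),("rimR",404,240,76),("trayedge low",320,97,72)]:
    print(n,L(onz(c,u,v,z)).round(1))
E
```

```text
rl [-6.8 24.8 30. ]
rl [  -7.3 -130.5   30. ]
rr [26.3 24.9 30. ]
rr [  26.5 -130.5   30. ]
outend [   9.6 -134.    30. ]
feltL [ -71.3 -160.     8. ]
feltR [ 78.2 -79.7   8. ]
felt end [   6.4 -169.     8. ]
feltL [-68.5  22.    8. ]
feltR [74.7 22.   8. ]
rimL [-77.5  21.4  76. ]
rimL [ -75.2 -100.1   76. ]
rimR [80.6 21.3 76. ]
rimR [  82.8 -100.1   76. ]
trayedge low [ 6.  23.6 72. ]
```

```bash
python3 - <<'E'
from h import *
import pickle
c=pickle.load(open("w3.pkl","rb"))
print("cam rel to tcp",L(ray(c,0,0)[0])-np.array([5,-75,140]))
E
cat > path.py <<'E'
from plan import *
S=221.0; YI=159.0; XR=9.6; DZ=3.0   # grasp station from in end, TCP DZ above underside
def tcp(yi,zi,thd):
    th=np.deg2rad(thd);t=np.array([-np.cos(th),np.sin(th)]);n=np.array([np.sin(th),np.cos(th)])
    p=np.array([yi,zi])+S*t+DZ*n
    return W(XR,p[0],p[1]),quat(th)
KEY=[(159,8,0),(157,22,0),(148,25,2),(134,17,10),(122,17,14),(98,20,14.5),(74,20,16),(50,24,18),(26,26,20),(2,31,22.5),(-10,40,24),(-22,59,24),(-40,110,24),(-40,190,24)]
if __name__=="__main__":
    from station import r
    for a,b in zip(KEY[:-1],KEY[1:]):
        m=min(clr(*[x+(y-x)*f for x,y in zip(a[:2],b[:2])],np.deg2rad(a[2]+(b[2]-a[2])*f)) for f in np.linspace(0.0,1,9))
        m2=min(clr(a[0]+(b[0]-a[0])*f+3,a[1]+(b[1]-a[1])*f-1,np.deg2rad(a[2]+(b[2]-a[2])*f-1)) for f in np.linspace(0,1,9))
        q=r.solve_ik(*tcp(*b)); print(b,round(m,1),round(m2,1),L(tcp(*b)[0]).round(0),None if q is None else np.round(q,2))
E
python3 path.py
```

```text
cam rel to tcp [  0.21346566  74.98742583 180.20339483]
(157, 22, 0) 0.0 -6.2 [ 10. -64.  25.] [-0.13  0.15  1.67 -0.    1.32 -0.32]
(148, 25, 2) 13.0 7.8 [ 10. -73.  36.] [-0.12  0.14  1.66 -0.03  1.33 -0.31]
(134, 17, 10) 8.6 8.0 [ 10. -83.  58.] [-0.05  0.11  1.66 -0.17  1.34 -0.21]
(122, 17, 14) 5.6 5.1 [ 10. -92.  73.] [-0.02  0.09  1.65 -0.24  1.35 -0.17]
(98, 20, 14.5) 6.7 7.9 [  10. -115.   78.] [-0.06  0.1   1.64 -0.25  1.35 -0.21]
(74, 20, 16) 8.8 7.9 [  10. -138.   84.] [-0.09  0.1   1.63 -0.28  1.34 -0.23]
(50, 24, 18) 12.0 8.9 [  10. -159.   95.] [-0.11  0.1   1.62 -0.31  1.34 -0.24]
(26, 26, 20) 14.4 14.5 [  10. -181.  104.] [-0.12  0.1   1.61 -0.34  1.34 -0.25]
(2, 31, 22.5) 18.0 16.6 [  10. -201.  118.] [-0.13  0.09  1.59 -0.38  1.34 -0.26]
(-10, 40, 24) 22.2 21.3 [  10. -211.  133.] [-0.14  0.09  1.58 -0.41  1.35 -0.27]
(-22, 59, 24) 24.2 22.4 [  10. -223.  152.] [-0.16  0.08  1.55 -0.4   1.38 -0.3 ]
(-40, 110, 24) 33.1 30.4 [  10. -241.  203.] [-0.19  0.07  1.46 -0.39  1.46 -0.37]
(-40, 190, 24) 51.1 48.4 [  10. -241.  283.] [-0.19  0.05  1.31 -0.39  1.61 -0.43]
```

```bash
python3 - <<'E'
from station import r
from path import *
p,q=tcp(159,8,0)
r.move_l(p+EZ*60,150,q); r.move_l(p,80)
r.set_gripper(0,50)
s=r.read_state();print("open",s["opening"],s["force"].round(2),L(s["tcp_pos"]).round(1),s["time_s"])
f0=s["force"]
for k in KEY[1:4]:
    p,q=tcp(*k); r.move_l(p,50,q); s=r.read_state(); print(k,(s["force"]-f0).round(2),s["torque"].round(2),round(s["opening"],1))
c=r.read_camera("scene");zoom(c["img"],265,160,435,290,4.6,"s4.png")
c=r.read_camera("wrist");cv2.imwrite("pics/w4.png",c["img"][:,:,::-1])
c=r.read_camera("top");zoom(c["img"],240,145,380,240,5.7,"t4.png")
print(s["time_s"])
E
```

```text
open 33.81147111657554 [ 0.52 -0.25  0.77] [  9.7 -62.1  11.2] 14.7083
(157, 22, 0) [-0.19 -0.16 -1.96] [-0.21  0.03 -0.03] 33.7
(148, 25, 2) [-0.82  0.37 -2.55] [-0.13  0.06 -0.01] 33.5
(134, 17, 10) [-0.26  0.05 -2.53] [-0.01  0.05 -0.05] 33.6
16.2167
```

View pics/s4.png

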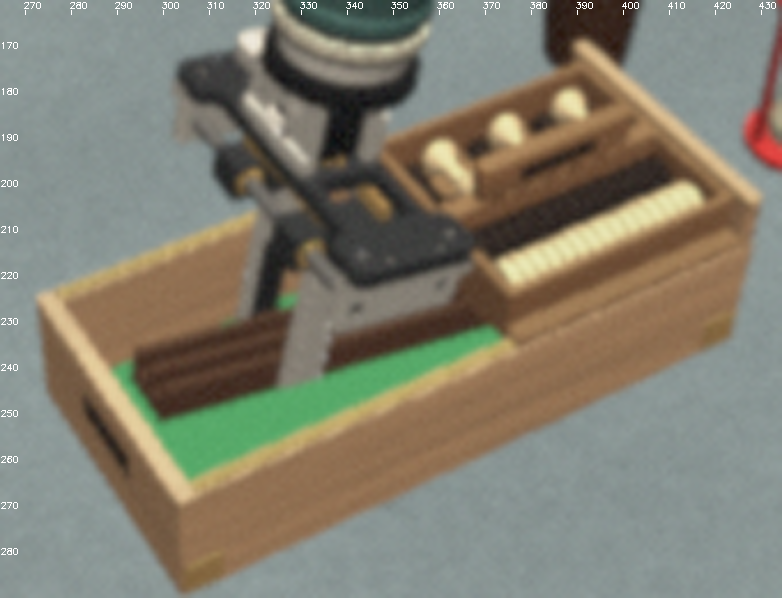

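View pics/w4.png

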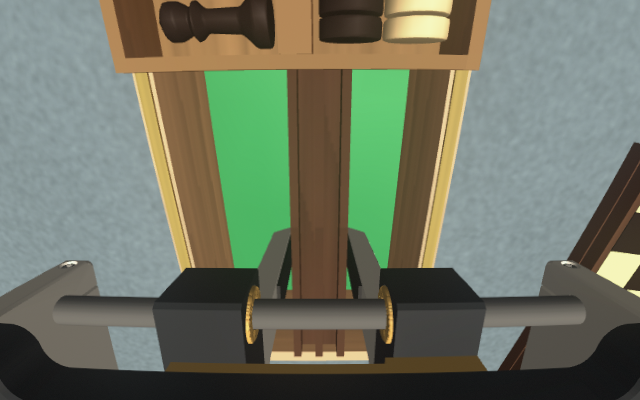

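The rack is held (jaw opening 33.6 mm, about 2.3 N of weight) and tilts as commanded, with its out end at scene px ~(294–300, 236–251). Next I'll check for sag by comparing predicted and seen corners.

```bash
python3 - <<'E'
from plan import *
import pickle
s=pickle.load(open("scene0.pkl","rb"))
for th in (7,10):
  # keep grasp fixed; rotate about grasp
  g=np.array([134,17])+221*np.array([-np.cos(np.deg2rad(10)),np.sin(np.deg2rad(10))])
  a=np.deg2rad(th);t=np.array([-np.cos(a),np.sin(a)]);n=np.array([np.sin(a),np.cos(a)])
  for nm,x,h in (("-x top",9.6-17,22),("+x top",9.6+17,22),("+x bot",9.6+17,0)):
    p=g+79*t+h*n;u=proj(s,W(x,*p));print(th,nm,((u-[265,160]+.5)*4.6).round(0))
E
```

```text
7 -x top [127. 359.]
7 +x top [158. 403.]
7 +x bot [155. 434.]
10 -x top [130. 353.]
10 +x top [161. 397.]
10 +x bot [156. 428.]
```

Predicted and seen corners agree within about 2 px, so there's no sag. Continuing the extraction while watching the wrist force.

```bash
python3 - <<'E'
from station import r
from path import *
import sys
f0=np.array([0.52,-.25,.77])
for i,k in enumerate(KEY[4:],4):
    p,q=tcp(*k); r.move_l(p,50 if i<10 else 70,q); s=r.read_state(); d=s["force"]-f0;print(k,d.round(2),s["torque"].round(2),round(s["opening"],1))
    if np.linalg.norm(d-[0,0,-2.4])>4: print("STOP");break
    if i==6:
        c=r.read_camera("scene");zoom(c["img"],245,150,435,290,4.2,"s5.png")
for n in ("scene","top"): c=r.read_camera(n);cv2.imwrite(f"pics/{n}6.png",c["img"][:,:,::-1])
print(s["time_s"])
E
```

```text
(122, 17, 14) [ 0.43 -0.38 -2.29] [ 0.08  0.09 -0.  ] 33.6
(98, 20, 14.5) [-0.73 -0.4  -2.1 ] [0.04 0.06 0.  ] 33.8
(74, 20, 16) [ 0.49 -0.25 -2.28] [ 0.03  0.05 -0.01] 33.7
(50, 24, 18) [-0.35  0.07 -2.67] [ 0.07  0.09 -0.01] 33.8
(26, 26, 20) [-0.96  0.36 -2.87] [ 0.13  0.07 -0.01] 33.5
(2, 31, 22.5) [-0.55  0.39 -2.19] [ 0.16 -0.01 -0.01] 33.4
(-10, 40, 24) [-1.4   0.49 -2.63] [0.12 0.07 0.03] 33.4
(-22, 59, 24) [-0.95  0.33 -2.43] [ 0.17  0.09 -0.06] 33.7
(-40, 110, 24) [-0.71  0.79 -2.85] [ 0.15  0.05 -0.04] 33.0
(-40, 190, 24) [-1.02  0.86 -2.13] [ 0.15  0.07 -0.03] 33.7
23.15
```

View pics/s5.png

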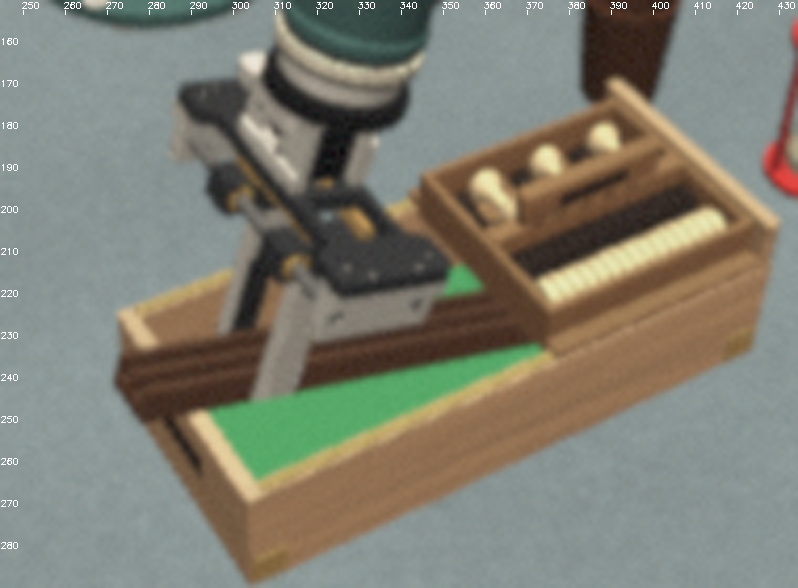

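View pics/scene6.png

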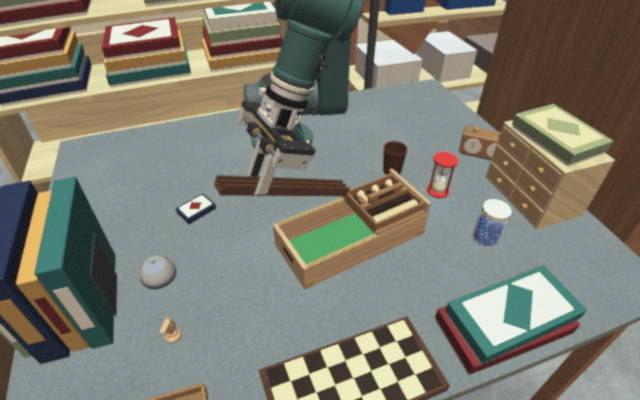

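View pics/top6.png

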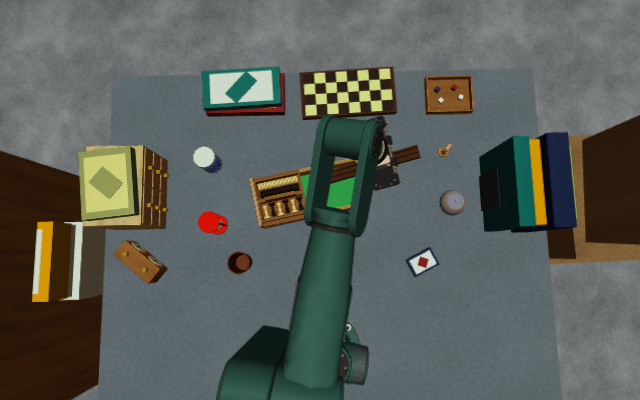

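The rack is fully out and the bystanders haven't moved. The in end shows near scene px (347,190). I'll check its height and that it's still.

```bash
python3 - <<'E'
from station import r
from plan import *
import pickle
r.pause(1.0)
c=r.read_camera("scene");zoom(c["img"],200,110,440,260,3.3,"s7.png")
for sag in (0,5,10):
  a=np.deg2rad(24-sag);g=np.array([-40,190])+221*np.array([-np.cos(np.deg2rad(24)),np.sin(np.deg2rad(24))])
  t=np.array([-np.cos(a),np.sin(a)]);n=np.array([np.sin(a),np.cos(a)])
  for nm,q in (("in bot",g-221*t),("in top",g-221*t+22*n),("out top",g+79*t+22*n),("out bot",g+79*t)):
    print(sag,nm,q.round(0),proj(c,W(26.6,*q)).round(1))
s=r.read_state();print(s["opening"],s["qvel"].round(4),s["time_s"])
E
```

```text
0 in bot [-40. 190.] [345.  196.3]
0 in top [-31. 210.] [348.9 188.1]
0 out top [-305.  332.] [220.9 185.6]
0 out bot [-314.  312.] [217.9 195.8]
5 in bot [-33. 208.] [348.1 189.1]
5 in top [-26. 229.] [351.4 180.8]
5 out top [-309.  326.] [219.1 188.8]
5 out bot [-317.  306.] [217.2 198.9]
10 in bot [-27. 226.] [350.7 181.9]
10 in top [-22. 248.] [353.3 173.4]
10 out top [-313.  320.] [217.6 192.1]
10 out bot [-319.  299.] [216.8 202. ]
33.17057452255889 [ 0.0016 -0.0003  0.001   0.0011  0.0009  0.0011] 24.3
```

View pics/s7.png

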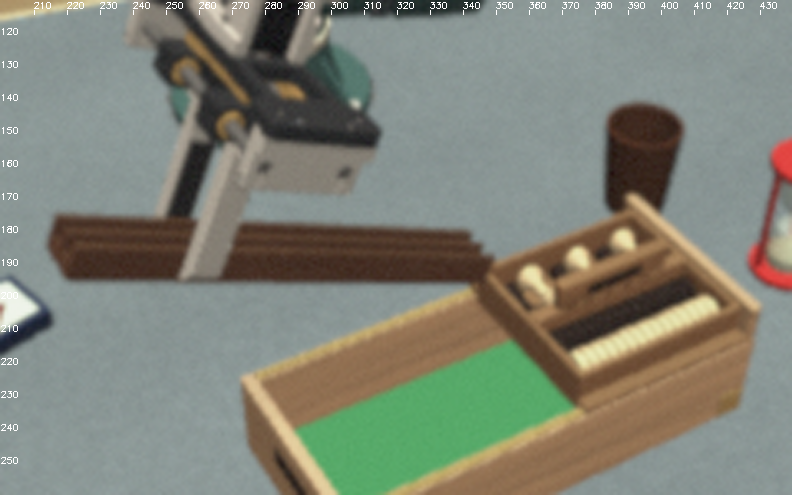

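The corners match the no-sag prediction: in-end bottom is seen at about (347,195) against (345,196) predicted. The lowest point of the rack is about 190 mm, the arm is still and the tray is home, so I'm handing in.

```bash
python3 -c "
from station import r
r.close_job()"
```

```text
the job is handed in; nothing more can be done
```

The tray is home, and the rack is out of the chest and held still in the gripper. I handed the job in at about 24 s of the 51 s allowed.

- **Tray:** I pushed it against the tall end board with closed fingers. It stopped where expected, with the push rising to about 12 N. Later pictures showed it had not moved from there.
- **Rack removal:** I gripped the rack about 71 mm from its middle, towards the low end, with 50 N. It came out low end first at tilts of up to 24°, along a path planned with at least 5.6 mm clearance. The wrist force stayed at about the rack's own weight (around 2.4 N) at every step, so I saw no sign of rubbing.
- **Last checks:** The rack shows no visible sag in the grip. Its lowest point is at about 190 mm, above the 132 mm grip board and the small things around the chest. After a 1 s pause the joints were still. The small things looked unmoved in the scene and top pictures taken just before.
- **Disagreement:** The wrist and top views differed by about 4–6 mm on where the rack lay along the chest. I planned for a point between the two and checked the clearances against the difference.

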